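Set out the candy forms and the bar on their mats

TASK

Get the bench ready for pouring a test batch of candy: stand the wide ring, the narrow ring and the square frame each in the middle of the mat that shows its own outline, the square one turned to fit its outline, and lift the bar straight up out of its two brackets, keeping it level, and lay it inside the outline on the long mat. Any order will do; set each piece down rather than dropping it, and leave the thermometer and the jar where they are.

Things in the scene. Friction and masses are not known exactly. Their poses are not given: they have to be found in the camera images.
- wide_ring: Wide round candy form: a plain copper ring open at top and bottom, 64 mm outside diameter, wall 2.5 mm, 40 mm high, about 0.12 kg. Stands on the bench at the start. Origin at the centre of its underside, z up. Take it from above across its outside.
- narrow_ring: Narrow round candy form: the same kind of copper ring, 44 mm outside diameter, wall 2.5 mm, 40 mm high, about 0.08 kg. Stands on the bench at the start. Origin at the centre of its underside, z up. Take it from above across its outside.
- square_frame: Square candy form: a copper frame open at top and bottom, 52 x 52 mm outside, wall 3 mm, 40 mm high, about 0.12 kg, x and y square to its sides. Stands on the bench at the start. Origin at the centre of its underside, z up. Take it from above across its outside.
- bar: Bare aluminium bar, 220 mm along its x, 20 x 20 mm section, 0.3 kg, origin at its centre, at the start level and 50 mm above the bench. Its outer 16 mm at each end lie in open-topped U brackets (2 mm play each side) of a fixed dark rack. They are closed at the ends and 70 mm high: the bar comes out only upward, by 30 mm or more. Between them (188 mm) it is free, over a 6 mm thick, 50 mm wide base.
- wide_mat: Thin black silicone mat, 84 x 84 mm, 4 mm thick, fixed to the bench, with a white outline drawn about its centre: a large circle, 74 mm over the line, for the wide round form. Origin at the centre of its underside (its top is at 4 mm), x and y along its edges.
- narrow_mat: Thin black silicone mat, 84 x 84 mm, 4 mm thick, fixed to the bench, with a white outline drawn about its centre: a small circle, 54 mm over the line, for the narrow round form. Origin at the centre of its underside (its top is at 4 mm), x and y along its edges.
- square_mat: Thin black silicone mat, 84 x 84 mm, 4 mm thick, fixed to the bench, with a white outline drawn about its centre: a square, 62 mm over the line with its sides along the mat's edges, for the square form. Origin at the centre of its underside (its top is at 4 mm), x and y along its edges.
- bar_mat: Long thin black silicone mat, 260 mm along its x, 50 mm wide, 4 mm thick, fixed to the bench, with a narrow white rectangle (230 x 30 mm) about its centre, for the bar. Origin at the centre of its underside (its top is at 4 mm).
- thermometer: Bystander: orange handheld thermometer lying on its back beyond the work, 75 x 160 x 32 mm. Origin at the centre of its underside. Not to be moved.
- jar: Bystander: amber glass jar with a steel cap beyond the work, 70 mm diameter, 100 mm high. Origin at the centre of its underside. Not to be moved.
Mind the look-alikes: they are no part of the job. What is shaped like the wide_ring but blue, red or turquoise is not meant.

How it is judged:
At the end, for the whole second after the job is handed in: Forms upright, flat and at rest on their own mats within 12 mm of the outline centre, the square one within 0.2 rad of its outline (any quarter turn); the bar flat and at rest on the long mat within 12 mm of its outline centre and 0.12 rad of its line (either way round) (horizontal distance between wide_ring and wide_mat below 0.012 m and z of wide_ring in the frame of wide_mat between 0.001 and 0.008 m and angle between each of wide_ring, narrow_ring, square_frame's own z axis and vertical below 0.08 rad and linear speed of each of wide_ring, narrow_ring, square_frame, bar below 0.02 m/s and horizontal distance between narrow_ring and narrow_mat below 0.012 m and z of narrow_ring in the frame of narrow_mat between 0.001 and 0.008 m and horizontal distance between square_frame and square_mat below 0.012 m and z of square_frame in the frame of square_mat between 0.001 and 0.008 m and (angle between the x axis of square_frame and the x axis of square_mat, either way round below 0.2 rad or angle between the x axis of square_frame and the y axis of square_mat, either way round below 0.2 rad) and horizontal distance between bar and bar_mat below 0.012 m and angle between the x axis of bar and the x axis of bar_mat, either way round below 0.12 rad and z of bar in the frame of bar_mat between 0.011 and 0.018 m); the robot touches nothing.
It fails at once if the bar is tipped more than about 20 degrees from level (angle between bar's own x axis and vertical below 1.22 rad or angle between bar's own x axis and vertical above 1.92 rad).
It fails at once if a form or the bar is dropped (it falls freely more than about 25 mm) ((contact force between the fingers and wide_ring below 0.05 N and linear speed of wide_ring above 0.7 m/s) or (contact force between the fingers and narrow_ring below 0.05 N and linear speed of narrow_ring above 0.7 m/s) or (contact force between the fingers and square_frame below 0.05 N and linear speed of square_frame above 0.7 m/s) or (contact force between the fingers and bar below 0.05 N and linear speed of bar above 0.7 m/s)).
It fails at once if the thermometer or the jar is shifted by more than 15 mm (distance of any of thermometer, jar from where it was at the start of the episode above 0.015 m).
It also fails if it takes over 104 s, if anything falls off the work surface, if the arm or the gripper's body presses on something with over 40 N, if the wrist force passes 120 N, or if a joint passes its speed limit or range.

ROBOT

A 6-joint arm with a two-finger parallel gripper is mounted at the origin on the work surface. World frame = base frame: x ahead of the robot, y to its left, z up, the work surface at z = 0. Lengths are in m, angles in rad, forces in N, time in s.
With the tool pointing down it reaches from about 0.375 to 0.975 m from the base axis. Payload 3.8 kg.
Tool frame: the origin (TCP) lies midway between the tips of the shut fingers; the grasp point (between the pads) lies 19 mm behind it; z points along the fingers, y is the line along which they close (so a half turn about z gives the same grasp; the last joint's range is limited). The gripper opens to 85 mm and grips with 20 to 120 N. Pads are 22 mm wide; open, the fingers measure 114 mm over their backs; the gripper's body (76 mm by 85 mm) begins 54 mm behind the grasp point. The pads swing forward as they close: fully open they stand 13 mm farther back than shut.
Start: joints at [1.213, 0.264, 1.604, -0, 1.274, -0.037], TCP at [0.213, 0.641, 0.2] pointing down, gripper open.
Joint ranges: [-2.63, 2.63], [-0.94, 2.18], [0.31, 2.57], [-1.31, 4.45], [0, 2.66], [-2.55, 2.55]. Speed limits (rad/s): [2.57, 2.57, 3.14, 3.14, 3.14, 3.14].

INTERFACE

Orientations are given as a rotation vector (axis times angle).
In Python, from workcell import env gives the robot as it stands. The module is installed in compiled form; this text tells all that it offers.
- The arm moves only by the tool servo_tool, never from a script. Its argument "deltas" is a list of rows, each a list of 7 numbers: the turn, a rotation vector about the tool's x, y, z in degrees, then the shift along the tool's x, y, z in cm, then the finger opening in cm, from 0 to 8.54. A call has 1 to 10 rows; each row is the pose to reach, as a shift and turn from the pose commanded when the call began, along the tool's axes at that moment; what a row does not reach only later rows make up. A row lasts 1/8 s, in which the tool goes at most 62.5 mm and 10.7 degrees, less where a joint would pass 70% of its speed; a pose out of reach is approached as far as the arm can. A call with a gripper value outside its range is refused whole. The fingers move at their own pace and stop on an object; "squeeze" is the grip in N (left out, the last holds). Time passes only in rows, so rows that repeat a pose let the fingers close. It gives the time, the measured TCP pose, the force, the opening and the grip force at its end, in the units of the state.
- env.get_obs(): the state, without advancing time (a new reading comes with each control period).
- env.capture(name): name is "scene" or "top"; returns a dict with "img" (480x640x3 uint8, red, green, blue), "fx", "fy", "cx", "cy" (pixels), "origin" and "attitude" of the camera in the world. Camera axes: x right, y up, looking along -z (the intrinsics and any distortion apply to the point x, -y, -z); pixel columns grow to the right and rows downward; lengths in m; the calibration is good to about 2 mm. A picture is of the moment at which its call begins. There is no depth.
- env.finish_job(): hands the job in; it is judged then, once.
Trained networks look in a picture, given as the dict that the camera call returned (one of the last four; its "shot" number tells which), for a name from the list of things; names that differ only in an ending like _2 or _b are one class to them, and where a whole thing is asked for, a point or a joint stands for the part that bears it (a point fixed in the world has none). Each returns a list of dicts, best first, with "p" (0 to 1); they miss things now and then, are a little off and sometimes report something else, mostly with a low value. They report only what shows in the picture. A call takes as long as a camera call. They do not tell look-alikes from the thing itself.
- env.silhouettes(picture, query): "region" (480x640 bool, what is visible of it) and "xy" ([column, row] in pixels, amid what is visible of it).
- env.landmark_of(picture, query): "xy" ([column, row] in pixels: a listed point, or the origin of a listed thing).
The state is a dict: "t": time; "qpos": joint angles; "joint_vel": joint speeds; "joint_efforts": joint torques, N m; "position": TCP position; "tool_rot": TCP orientation; "wrist_force": force on the tool from outside, world axes, zero at the start; "torque": the same for the moment, N m; "grip_width": finger opening in m; "grasp_force": force on a finger pad.
Only numpy, scipy, OpenCV 4.12 (cv2) and the standard library are available. Lean on these libraries where they do the work, as an engineer would, in place of code of your own. Each camera call takes 0.05 s, during which the arm holds its last target. There are 200 camera calls.

## Working session

There is one attempt and no reset: what is moved stays moved. The work goes in short steps, Python scripts to look and compute and a tool call to move; the robot and the scene stay as the last step left them, time stands still between calls to the robot, and variables do not carry over. Pictures are saved under pics/ and viewed, at most 14 in all, crops included, and the job is handed in when it is done.

Besides the shell and the picture viewer there is one more tool, called after "Call:" as name(argument=value, ...), one argument or row to a line, values as JSON. servo_tool: Moves the arm, as the interface text tells. Its arguments: {"type":"object","properties":{"deltas":{"type":"array","items":{"type":"array","items":{"type":"number"}}},"squeeze":{"type":"number"}},"required":["deltas"]}

```bash
mkdir -p pics; cat > h.py <<'E'
import numpy as np, cv2
from scipy.spatial.transform import Rotation as R
from workcell import env
def att(c):
    a=np.array(c['attitude'],float)
    return a if a.shape==(3,3) else (R.from_rotvec(a).as_matrix() if a.size==3 else R.from_quat(a).as_matrix())
def ray(c,xy):
    d=np.array([(xy[0]-c['cx'])/c['fx'],-(xy[1]-c['cy'])/c['fy'],-1.])
    return att(c)@d
def at(c,xy,z):
    o=np.array(c['origin']);d=ray(c,xy);return o+d*(z-o[2])/d[2]
def proj(c,P):
    p=att(c).T@(np.array(P)-np.array(c['origin']));return np.array([c['cx']+c['fx']*p[0]/-p[2],c['cy']-c['fy']*p[1]/-p[2]])
def save(c,n): cv2.imwrite('pics/'+n,cv2.cvtColor(c['img'],cv2.COLOR_RGB2BGR))
E
python3 - <<'E'
from h import *
np.set_printoptions(precision=4,suppress=True)
o=env.get_obs();print(o)
for n in('top','scene'):
    c=env.capture(n);save(c,n+'0.png');print(n,{k:v for k,v in c.items() if k!='img'})
    for q in 'wide_ring narrow_ring square_frame bar wide_mat narrow_mat square_mat bar_mat thermometer jar'.split():
        print(q,[(np.round(d['xy']),round(d['p'],2)) for d in env.silhouettes(c,q)],[(np.round(d['xy']),round(d['p'],2),at(c,d['xy'],.05 if q=='bar' else 0)[:2]) for d in env.landmark_of(c,q)])
E
```

```text
{'t': 0.0, 'qpos': array([ 1.2131,  0.2648,  1.6054, -0.    ,  1.2737, -0.0369]), 'joint_vel': array([ 0.0001,  0.0001, -0.0007, -0.0008, -0.0009,  0.0002]), 'joint_efforts': array([  0.0011, -51.5117, -36.7312,   0.0001,   0.0129,  -0.    ]), 'position': array([0.2126, 0.6398, 0.1985]), 'tool_rot': array([-0.5017, -3.1008,  0.0035]), 'wrist_force': array([-0.5635,  1.1917, -0.9151]), 'torque': array([-0.0009, -0.0255,  0.0263]), 'grasp_force': 0.0, 'grip_width': 0.08532269683285662}
top {'fx': 518.5989972061199, 'fy': 518.5989972061199, 'cx': 318.6495757067739, 'cy': 251.2034952210736, 'origin': array([0.445 , 0.0189, 1.1954]), 'attitude': array([ 0.0673, -0.1031, -1.5484]), 'shot': 1}
wide_ring [(array([366., 360.]), 0.83), (array([196., 353.]), 0.59), (array([331., 365.]), 0.46), (array([272., 355.]), 0.46)] [(array([375., 355.]), 0.78, array([ 0.3418, -0.1407])), (array([206., 362.]), 0.69, array([0.3197, 0.2413])), (array([278., 347.]), 0.66, array([0.3557, 0.0799])), (array([312., 304.]), 0.65, array([0.4549, 0.0053])), (array([333., 351.]), 0.62, array([ 0.3476, -0.0442]))]
na
[... 2034 characters left out ...]
44., 247.]), 0.71, array([0.5424, 0.299 ]))]
wide_mat [(array([212., 292.]), 0.72), (array([296., 231.]), 0.41)] [(array([213., 292.]), 0.71, array([ 0.6196, -0.1521]))]
narrow_mat [(array([299., 287.]), 0.91)] [(array([298., 288.]), 0.67, array([0.6083, 0.0112]))]
square_mat [(array([364., 292.]), 0.75)] [(array([364., 293.]), 0.87, array([0.6207, 0.1379]))]
bar_mat [(array([137., 249.]), 0.78)] [(array([138., 247.]), 0.98, array([ 0.4872, -0.3241])), (array([293., 234.]), 0.27, array([ 0.4448, -0.0014]))]
thermometer [(array([280., 360.]), 0.82)] [(array([282., 365.]), 0.59, array([ 0.7928, -0.016 ]))]
jar [(array([429., 344.]), 0.78)] [(array([426., 368.]), 0.83, array([0.7982, 0.2276]))]
```

View pics/top0.png

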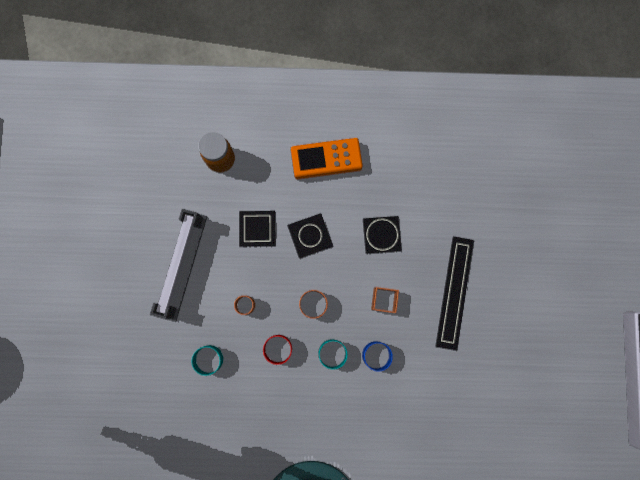

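View pics/scene0.png

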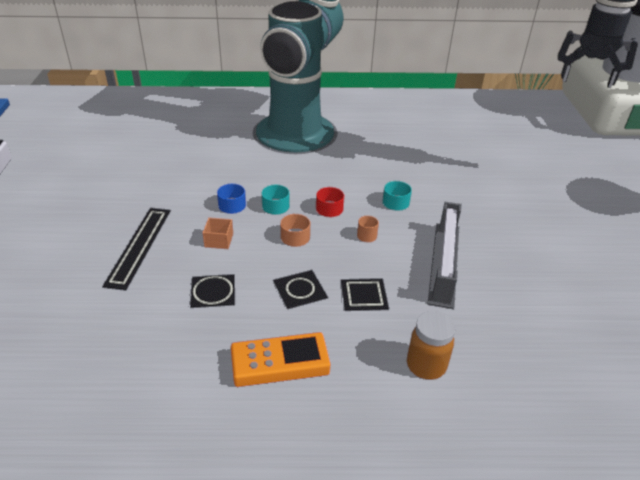

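The pictures show the copper wide ring at top-pixel (313,304), the narrow ring at (245,304) and the square at (386,300). The mats are at (258,229) square, (310,235) narrow, (382,235) wide and (455,293) long, with the bar in its rack at (180,265). The other rings are blue, red or turquoise. Next I fit poses by colour.

```bash
cat > fit.py <<'E'
from h import *
from scipy.optimize import minimize
def shape(kind,a,b,z0,z1,p):
    if kind=='c': t=np.linspace(0,2*np.pi,48); q=np.c_[np.cos(t),np.sin(t)]*a/2
    else: q=np.array([[1,1],[1,-1],[-1,-1],[-1,1]])*[a/2,b/2]
    c,s=np.cos(p[2]),np.sin(p[2]); q=q@np.array([[c,s],[-s,c]])+p[:2]
    return np.vstack([np.c_[q,np.full(len(q),z)] for z in (z0,z1)])
def hullpts(c,P): return cv2.convexHull(np.array([proj(c,x) for x in P],np.float32))
def mask(c,kind,xy):
    h=cv2.cvtColor(c['img'],cv2.COLOR_RGB2HSV).astype(int); H,S,V=h[...,0],h[...,1],h[...,2]
    m=((H<15)&(S>95)&(V>60)&~((S>235)&(H<4))) if kind=='copper' else (V<50)
    n,l,st,ce=cv2.connectedComponentsWithStats(m.astype(np.uint8),connectivity=8)
    u=proj(c,xy); d=[np.hypot(*(ce[i]-u)) if st[i][4]>60 else 1e9 for i in range(n)]; d[0]=1e9
    k=int(np.argmin(d)); ys,xs=np.where(l==k); return cv2.convexHull(np.c_[xs,ys].astype(np.float32)),d[k]
def fit(cams,color,sh,p0):
    K=8; T=[]
    for c in cams:
        hu,d=mask(c,color,[p0[0],p0[1],sh[4]]); x,y,w,h=cv2.boundingRect(hu); off=np.array([x-15,y-15]); size=((h+30)*K,(w+30)*K)
        f=lambda pts,off=off,size=size: cv2.fillConvexPoly(np.zeros(size,np.uint8),np.int32((pts.reshape(-1,2)-off+.0)*K),1)
        M=f(hu); M=cv2.dilate(M,np.ones((K,K),np.uint8)); T.append((c,f,M))
    def cost(p):
        s=0
        for c,f,M in T:
            m=f(hullpts(c,shape(*sh,p))); s+=1-(m&M).sum()/max(1,(m|M).sum())
        return s
    best=None
    for y in ([0] if sh[0]=='c' else p0[2]+np.array([-.3,0,.3])):
        S=np.array([[p0[0],p0[1],y]]*4)+np.array([[0,0,0],[.015,0,0],[0,.015,0],[0,0,.15]])
        r=minimize(cost,S[0],method='Nelder-Mead',options=dict(initial_simplex=S,xatol=1e-4,fatol=1e-4))
        if best is None or r.fun<best.fun: best=r
    return best.x,best.fun
OBJ={'wide_ring':('copper',('c',.064,0,0,.04),(.455,.005,0)),'narrow_ring':('copper',('c',.044,0,0,.04),(.452,.16,0)),
'square_frame':('copper',('s',.052,.052,0,.04),(.467,-.158,0)),
'wide_mat':('black',('s',.084,.084,0,.004),(.617,-.154,0)),'narrow_mat':('black',('s',.084,.084,0,.004),(.612,.011,.3)),
'square_mat':('black',('s',.084,.084,0,.004),(.623,.137,0)),'bar_mat':('black',('s',.26,.05,0,.004),(.485,-.327,1.5))}
E
python3 - <<'E'
from fit import *
np.set_printoptions(precision=4,suppress=True)
cs=[env.capture('top'),env.capture('scene')]
for n,(col,sh,p0) in OBJ.items():
    print(n,*[fit(k,col,sh,p0) for k in ([cs[0]],[cs[1]],cs)])
c=cs[0]; cr=cv2.resize(c['img'][190:340,130:230],None,fx=4,fy=4,interpolation=cv2.INTER_CUBIC)
s=cs[1]['img'][190:315,410:490]; s=cv2.resize(s,(384,600),interpolation=cv2.INTER_CUBIC)
cv2.imwrite('pics/bar.png',np.hstack([cr,s])[...,::-1])
E
```

```text
wide_ring (array([0.4538, 0.0037, 0.0551]), np.float64(0.019880022321428603)) (array([0.4516, 0.004 , 0.0171]), np.float64(0.07869213428166999)) (array([0.4538, 0.0034, 0.0157]), np.float64(0.10076019502053557))
narrow_ring (array([0.4484, 0.1582, 0.0355]), np.float64(0.044083422842821296)) (array([0.4478, 0.1579, 0.09  ]), np.float64(0.11509121061359873)) (array([0.4485, 0.1581, 0.0725]), np.float64(0.16133169603434772))
square_frame (array([ 0.4663, -0.1587, -0.1095]), np.float64(0.033935522507236304)) (array([ 0.4643, -0.1584, -0.0752]), np.float64(0.0582535044568554)) (array([ 0.466 , -0.1585, -0.0939]), np.float64(0.09957674589519305))
wide_mat (array([ 0.6181, -0.1541,  0.097 ]), np.float64(0.009087227859558844)) (array([ 0.6006, -0.1484,  0.2491]), np.float64(0.5709641002483631)) (array([ 0.6181, -0.1541,  0.096 ]), np.float64(0.5962919201964947))
narrow_mat (array([0.6117, 0.0132, 0.3664]), np.float64(0.015363357455678073)) (array([0.5996, 0.0456, 1.075 ]), np.float64(0.7414418701484102)) (array([0.6118, 0.0132, 0.3653]), np.float64(0.8203571547930996))
square_mat (array([0.6258, 0.1359, 0.03  ]), np.float64(0.03940566182820504)) (array([0.6048, 0.1455, 0.0277]), np.float64(0.6259405873975307)) (array([0.6254, 0.1355, 0.0259]), np.float64(0.6810232078137546))
bar_mat (array([ 0.5052, -0.3263,  2.9355]), np.float64(0.5875486874188542)) (array([ 0.5076, -0.3327,  2.8093]), np.float64(0.6650287098160228)) (array([ 0.4679, -0.3149,  3.0326]), np.float64(1.2583226469647397))
```

View pics/bar.png

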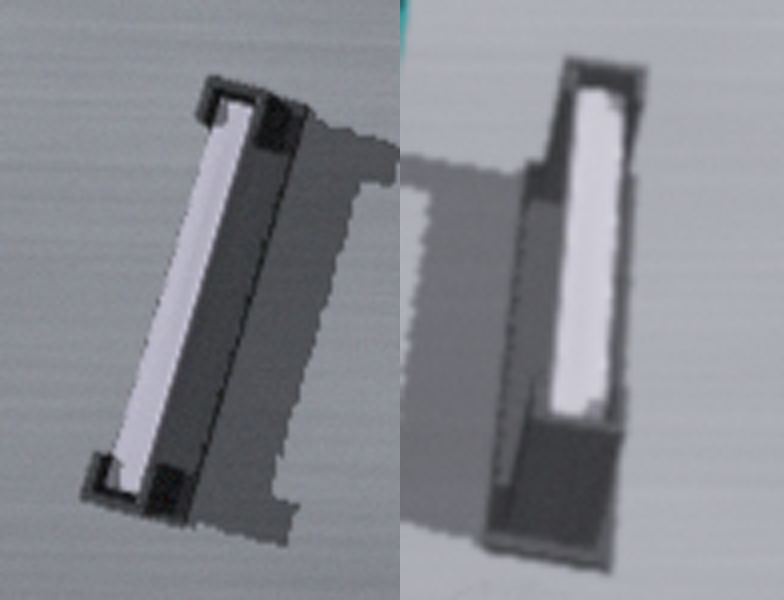

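The crop shows the bar's bright top face from about pixel (190,215) to (161,312), lying in the bracket slots. I measure the bar and the long mat with rectangles.

```bash
python3 - <<'E'
from fit import *
np.set_printoptions(precision=4,suppress=True)
c=env.capture('top'); V=c['img'].max(2); 
def comp(m,u):
    n,l,st,ce=cv2.connectedComponentsWithStats(m.astype(np.uint8)); k=min((i for i in range(1,n) if st[i][4]>100),key=lambda i:np.hypot(*(ce[i]-u)));ys,xs=np.where(l==k);return np.c_[xs,ys].astype(np.float32)
def rect(pts,z,col):
    w=np.array([at(c,p,z)[:2] for p in pts],np.float32)
    (x,y),(a,b),t=cv2.minAreaRect(w*1000); bx=cv2.boxPoints(((x,y),(a,b),t)); e=max((bx[1]-bx[0],bx[2]-bx[1]),key=np.linalg.norm)
    m=w.mean(0); print(col,'mean',m,'rect',x,y,a,b,'dir deg',np.degrees(np.arctan2(e[1],e[0])))
    return m
V=c['img'].astype(int).max(2)
for th in(175,190): rect(comp(V>th,(176,264)),.06,('bar',th))
for th in(50,70,90): rect(comp(cv2.morphologyEx((V<th).astype(np.uint8),cv2.MORPH_CLOSE,np.ones((7,7))),(455,293)),.004,('mat',th))
# white outlines
for n,u in dict(w=(382,235),n=(310,235),s=(258,229),b=(455,293)).items():
    d=np.zeros(V.shape,np.uint8); h=cv2.convexHull(comp(cv2.morphologyEx((V<70).astype(np.uint8),cv2.MORPH_CLOSE,np.ones((5,5))),u)); cv2.fillConvexPoly(d,np.int32(h),1); d=cv2.erode(d,np.ones((5,5)))
    ys,xs=np.where((V>110)&(d>0)); rect(np.c_[xs,ys],.004,n)
E
```

```text
('bar', 175) mean [0.5362 0.3082] rect 536.91845703125 308.4759216308594 18.14053726196289 215.19699096679688 dir deg -13.888347
('bar', 190) mean [0.5292 0.3102] rect 536.9534301757812 308.3866882324219 17.21190643310547 214.21847534179688 dir deg -13.743153
('mat', 50) mean [ 0.4856 -0.3224] rect 487.17108154296875 -322.7523193359375 48.82133102416992 257.2538757324219 dir deg -9.404958
('mat', 70) mean [ 0.4857 -0.3224] rect 486.9959411621094 -322.5051574707031 50.72906494140625 258.2514953613281 dir deg -9.441981
('mat', 90) mean [ 0.4858 -0.3223] rect 486.70703125 -323.15521240234375 52.88895034790039 260.0737609863281 dir deg -9.396677
w mean [ 0.6166 -0.1527] rect 618.4866333007812 -153.1594696044922 72.31273651123047 71.81822204589844 dir deg 45.746258
n mean [0.611 0.014] rect 612.8413696289062 13.682390213012695 51.49216842651367 51.001014709472656 dir deg 1.3453007
s mean [0.6226 0.1404] rect 626.4270629882812 136.81951904296875 61.24711227416992 60.22935485839844 dir deg 1.6912442
b mean [ 0.4835 -0.3215] rect 486.9027099609375 -322.4847412109375 29.664400100708008 230.5602264404297 dir deg -9.386014
```

Call:
servo_tool(
  deltas=[
    [0, 0, -10, 0, 0, 0, 8.54],
    [0, 0, -18.5, 0, 0, 0, 8.54],
    [0, 0, -18.5, 0, 0, 0, 8.54],
    [0, 0, -18.5, 0, 0, 0, 8.54],
  ],
  squeeze=40,
)

```text
t: 2.75
position: [0.2129, 0.6406, 0.1998]
tool_rot: [0.0, 3.142, -0.0]
wrist_force: [-0.5, -0.2, 0.8]
grip_width: 0.0858
grasp_force: 0.0
```

Call:
servo_tool(
  deltas=[
    [0, 0, 2, -4, -4.2, 0, 8.54],
    [0, 0, 4, -8, -8.3, 0, 8.54],
    [0, 0, 6, -12, -12.5, 0, 8.54],
    [0, 0, 8, -16, -16.6, 0, 8.54],
    [0, 0, 10, -20.2, -20.7, 0, 8.54],
    [0, 0, 12, -24.3, -24.9, 0, 8.54],
    [0, 0, 13.8, -28.4, -29, 0, 8.54],
    [0, 0, 13.8, -32.4, -33.2, 0, 8.54],
    [0, 0, 13.8, -32.4, -33.2, 0, 8.54],
    [0, 0, 13.8, -32.4, -33.2, 0, 8.54],
  ],
)

```text
t: 4.0
position: [0.5374, 0.3092, 0.1997]
tool_rot: [-0.377, -3.118, -0.001]
wrist_force: [-0.1, 0.0, -0.4]
grip_width: 0.0854
grasp_force: 0.0
```

```bash
python3 - <<'E'
from h import *
a=env.capture('top')['img'][180:340,120:260];b=env.capture('scene')['img'][120:320,370:545]
f=lambda i:cv2.resize(i,(int(i.shape[1]*450/i.shape[0]),450),interpolation=cv2.INTER_CUBIC)
cv2.imwrite('pics/b1.png',np.hstack([f(a),f(b)])[...,::-1])
E
```

```text
(no output)
```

View pics/b1.png

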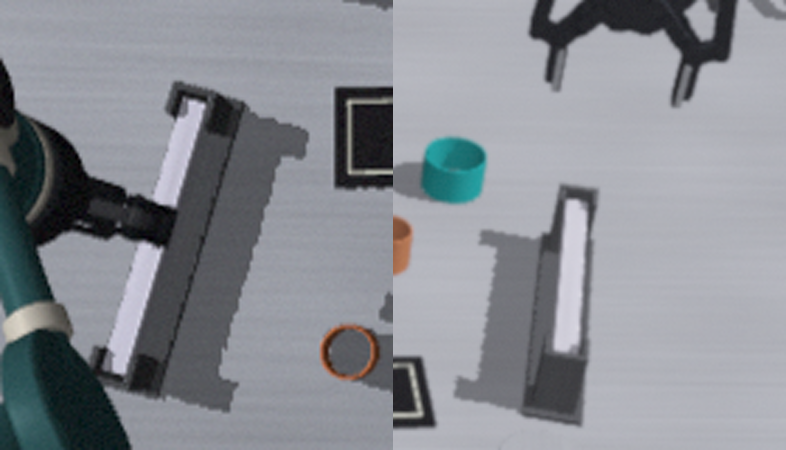

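The gripper sits over the middle of the bar, crop (165,220), and square to it. I go down and close.

Call:
servo_tool(
  deltas=[
    [0, 0, 0, 0, 0, 4, 8.54],
    [0, 0, 0, 0, 0, 8, 8.54],
    [0, 0, 0, 0, 0, 12, 8.54],
    [0, 0, 0, 0, 0, 15, 8.54],
    [0, 0, 0, 0, 0, 16.7, 8.54],
    [0, 0, 0, 0, 0, 16.7, 8.54],
  ],
)

```text
t: 4.85
position: [0.5359, 0.3096, 0.0316]
tool_rot: [-0.372, -3.117, 0.002]
wrist_force: [0.7, -0.7, -0.0]
grip_width: 0.0852
grasp_force: 0.0
```

Call:
servo_tool(
  deltas=[
    [0, 0, 0, 0, 0, 0, 4],
    [0, 0, 0, 0, 0, 0, 3],
    [0, 0, 0, 0, 0, 0, 2.4],
    [0, 0, 0, 0, 0, 0, 1.5],
    [0, 0, 0, 0, 0, 0, 1],
    [0, 0, 0, 0, 0, 0, 0.5],
    [0, 0, 0, 0, 0, 0, 0.5],
    [0, 0, 0, 0, 0, 0, 0.5],
  ],
  squeeze=70,
)

```text
t: 5.85
position: [0.5375, 0.3092, 0.0327]
tool_rot: [-0.374, -3.119, 0.0]
wrist_force: [-0.4, -1.5, -0.3]
grip_width: 0.0048
grasp_force: 0.0
```

The fingers shut to 4.8 mm with no force, so they missed the bar. I look before doing anything else.

```bash
python3 - <<'E'
from h import *
print(env.get_obs()['grip_width'])
a=env.capture('top')['img'][180:340,120:260];b=env.capture('scene')['img'][120:320,370:545]
f=lambda i:cv2.resize(i,(int(i.shape[1]*450/i.shape[0]),450),interpolation=cv2.INTER_CUBIC)
cv2.imwrite('pics/b2.png',np.hstack([f(a),f(b)])[...,::-1])
E
```

```text
0.00480091371203025
```

View pics/b2.png

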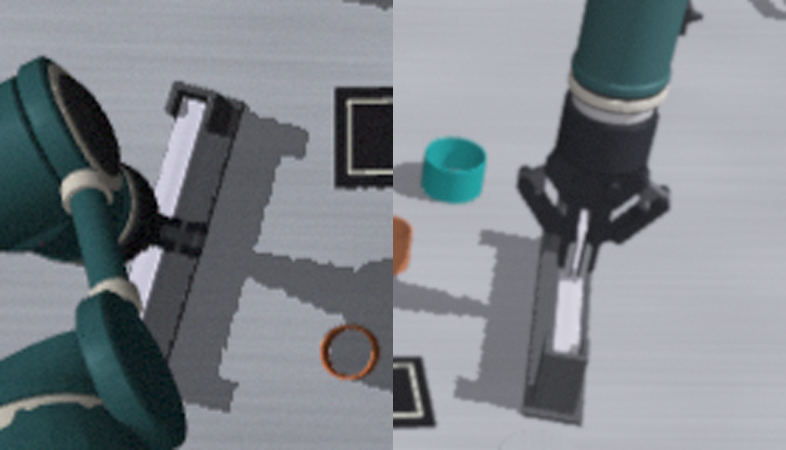

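```bash
python3 - <<'E'
from h import *
o=env.get_obs();print(o['position'],o['grip_width'],o['wrist_force'])
for n,x0,y0,s in(('top',120,180,450/160),('scene',370,120,450/200)):
    c=env.capture(n)
    for P in ((.5375,.3092,.0327),(.5375,.3092,.06),(.5375,.3092,.04)): print(n,P,np.round((proj(c,P)-[x0,y0])*s))
    d=c['img']
    if n=='scene': i=d[200:260,420:490]; cv2.imwrite('pics/b3.png',cv2.resize(i,(700,600),interpolation=cv2.INTER_CUBIC)[...,::-1])
E
```

```text
[0.53750544 0.30923999 0.03273897] 0.0047291918077653925 [0.39611983 0.50731527 0.69593377]
top (0.5375, 0.3092, 0.0327) [161. 235.]
top (0.5375, 0.3092, 0.06) [152. 232.]
top (0.5375, 0.3092, 0.04) [159. 234.]
scene (0.5375, 0.3092, 0.0327) [174. 297.]
scene (0.5375, 0.3092, 0.06) [179. 274.]
scene (0.5375, 0.3092, 0.04) [176. 291.]
```

View pics/b3.png

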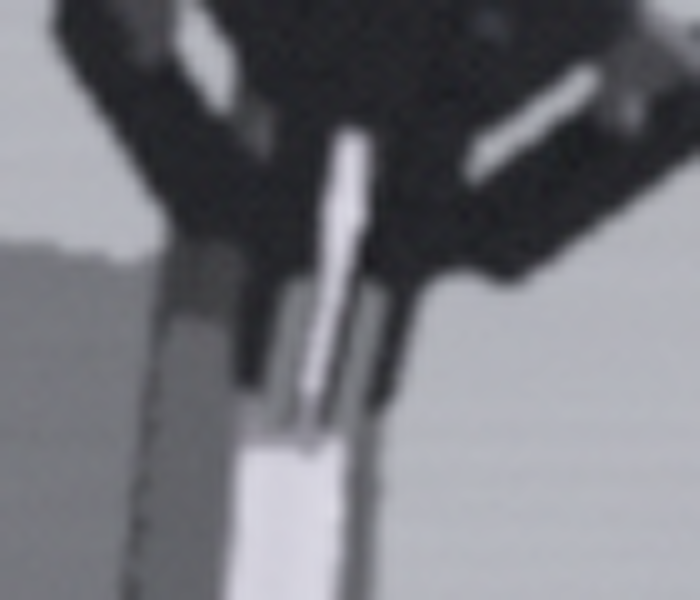

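```bash
python3 - <<'E'
from h import *
c=env.capture('scene')
for z in(.0327,.045,.06,.07): print(z,proj(c,(.548,.3065,z)))
print('b1: seen (442,160),(497,167)')
y=np.array([.238,.971,0])
for z in(.2,.213,.227,.24): print(z,proj(c,np.array([.548,.3066,z])-y*.043),proj(c,np.array([.548,.3066,z])+y*.043))
t=env.capture('top'); cv2.imwrite('pics/b4.png',cv2.resize(t['img'][235:295,150:220],(700,600),interpolation=cv2.INTER_CUBIC)[...,::-1])
for z in(.0327,.06): print([(proj(t,np.array([.5375,.3092,z])+k*np.array([.971,-.238,0])*.011+y*.01*j)-[150,235])*10 for k in(-1,1) for j in(-1,1)])
E
```

```text
0.0327 [447.04852172 255.56452846]
0.045 [448.12224076 250.8959564 ]
0.06 [449.45224508 245.11304594]
0.07 [450.35175702 241.2019331 ]
b1: seen (442,160),(497,167)
0.2 [438.92738568 182.53445475] [487.67126847 189.3094223 ]
0.213 [440.10751686 176.5198219 ] [489.27155185 183.26423769]
0.227 [441.40014029 169.9318633 ] [491.02480482 176.64119949]
0.24 [442.62111002 163.70909349] [492.68128093 170.38374285]
[array([301.04452499, 344.87407178]), array([214.64860389, 321.77275994]), array([329.19342256, 250.11707033]), array([242.9766431 , 227.07216399])]
[array([270.80191514, 335.69878872]), array([182.33591142, 312.04405262]), array([299.68977135, 238.69297232]), array([211.41158725, 215.09737381])]
```

View pics/b4.png

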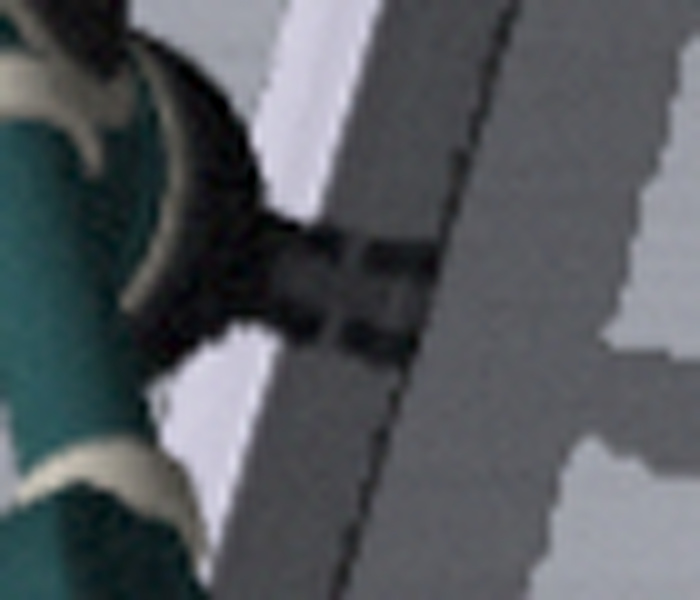

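Projecting the measured TCP into the pictures shows the real fingertips about 29 mm above the reported TCP height. At reported z 0.033 they are just over the bar's top, z about 0.062, and the first view (tips seen at about 0.243 instead of 0.213) agrees. x and y are fine. I take this as a fixed offset, so I open, go 3 cm lower and close, which still leaves room above the rack base.

Call:
servo_tool(
  deltas=[
    [0, 0, 0, 0, 0, -1.5, 8.54],
    [0, 0, 0, 0, 0, -1.5, 8.54],
    [0, 0, 0, 0, 0, -1.5, 8.54],
    [0, 0, 0, 0, 0, -1.5, 8.54],
    [0, 0, 0, 0, 0, -1.5, 8.54],
    [0, 0, 0, 0, 0, -1.5, 8.54],
    [0, 0, 0, 0, 0, -1.5, 8.54],
    [0, 0, 0, 0, 0, -1.5, 8.54],
  ],
)

```text
t: 7.15
position: [0.5375, 0.3092, 0.0477]
tool_rot: [-0.374, -3.119, 0.0]
wrist_force: [0.1, -0.5, 1.2]
grip_width: 0.0856
grasp_force: 0.0
```

Call:
servo_tool(
  deltas=[
    [0, 0, 0, 0, 0, 1.2, 8.54],
    [0, 0, 0, 0, 0, 2.4, 8.54],
    [0, 0, 0, 0, 0, 3.4, 8.54],
    [0, 0, 0, 0, 0, 4.2, 8.54],
    [0, 0, 0, 0, 0, 4.5, 8.54],
    [0, 0, 0, 0, 0, 4.5, 8.54],
  ],
)

```text
t: 7.9
position: [0.5375, 0.3092, 0.0025]
tool_rot: [-0.374, -3.119, 0.0]
wrist_force: [-0.6, 0.1, -0.9]
grip_width: 0.0851
grasp_force: 0.0
```

Call:
servo_tool(
  deltas=[
    [0, 0, 0, 0, 0, 0, 4],
    [0, 0, 0, 0, 0, 0, 3],
    [0, 0, 0, 0, 0, 0, 2.4],
    [0, 0, 0, 0, 0, 0, 1.5],
    [0, 0, 0, 0, 0, 0, 1],
    [0, 0, 0, 0, 0, 0, 0.5],
    [0, 0, 0, 0, 0, 0, 0.5],
    [0, 0, 0, 0, 0, 0, 0.5],
  ],
  squeeze=70,
)

```text
t: 8.9
position: [0.5379, 0.3093, 0.0033]
tool_rot: [0.374, 3.119, 0.0]
wrist_force: [-0.5, -1.4, 5.7]
grip_width: 0.0189
grasp_force: 69.5
```

The bar is gripped: 69.5 N at 19 mm. I lift it straight up.

Call:
servo_tool(
  deltas=[
    [0, 0, 0, 0, 0, -0.5, 0.5],
    [0, 0, 0, 0, 0, -1.5, 0.5],
    [0, 0, 0, 0, 0, -3, 0.5],
    [0, 0, 0, 0, 0, -4.5, 0.5],
    [0, 0, 0, 0, 0, -6, 0.5],
    [0, 0, 0, 0, 0, -8, 0.5],
    [0, 0, 0, 0, 0, -10, 0.5],
    [0, 0, 0, 0, 0, -11, 0.5],
    [0, 0, 0, 0, 0, -11, 0.5],
  ],
)

```text
t: 10.02
position: [0.5384, 0.3097, 0.1143]
tool_rot: [0.374, 3.117, 0.002]
wrist_force: [0.3, -1.4, -3.0]
grip_width: 0.0186
grasp_force: 68.6
```

```bash
python3 - <<'E'
from h import *
print(env.get_obs()['grip_width'],env.get_obs()['grasp_force'])
a=env.capture('top')['img'][180:340,120:260];b=env.capture('scene')['img'][80:320,370:545]
f=lambda i:cv2.resize(i,(int(i.shape[1]*450/i.shape[0]),450),interpolation=cv2.INTER_CUBIC)
cv2.imwrite('pics/b5.png',np.hstack([f(a),f(b)])[...,::-1])
E
```

```text
0.018599729474536378 68.56766939163208
```

View pics/b5.png

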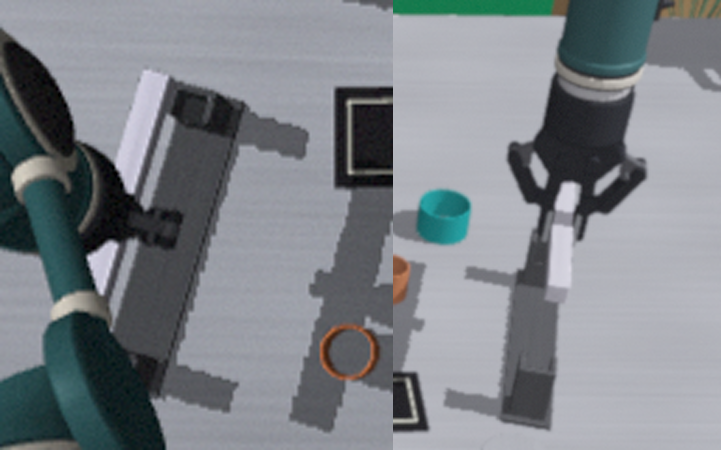

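The bar is clear of the rack and level. Now I carry it to the long mat.

Call:
servo_tool(
  deltas=[
    [0, 0, 0, -0.2, -1.5, 0, 0.5],
    [0, 0, 0, -0.6, -4, 0, 0.5],
    [0, 0, 0, -1.3, -8, 0, 0.5],
    [0, 0, 0, -1.9, -12, 0, 0.5],
    [0, 0, 0, -2.6, -16, 0, 0.5],
    [0, 0, 0, -3.2, -20, 0, 0.5],
    [0, 0, 0, -3.9, -24, 0, 0.5],
    [0, 0, 0, -4.5, -28, 0, 0.5],
    [0, 0, 0, -5.2, -32, 0, 0.5],
    [0, 0, 0, -5.8, -36, 0, 0.5],
  ],
)

```text
t: 11.38
position: [0.5071, -0.0569, 0.1124]
tool_rot: [-0.376, -3.118, 0.001]
wrist_force: [0.5, 0.5, -2.7]
grip_width: 0.0187
grasp_force: 68.7
```

Call:
servo_tool(
  deltas=[
    [0, 0, -0.5, -0.6, -4, 0, 0.5],
    [0, 0, -1, -1.3, -8, 0, 0.5],
    [0, 0, -1.8, -1.9, -12, 0, 0.5],
    [0, 0, -2.5, -2.6, -16, 0, 0.5],
    [0, 0, -3.2, -3.2, -20, 0, 0.5],
    [0, 0, -3.8, -3.8, -23.5, 0, 0.5],
    [0, 0, -4.2, -4.2, -25.8, 0, 0.5],
    [0, 0, -4.4, -4.3, -26.6, 0, 0.5],
    [0, 0, -4.4, -4.3, -26.6, 0, 0.5],
    [0, 0, -4.4, -4.3, -26.6, 0, 0.5],
  ],
)

```text
t: 12.62
position: [0.4871, -0.322, 0.1125]
tool_rot: [-0.254, -3.131, -0.001]
wrist_force: [-0.1, 0.5, -2.3]
grip_width: 0.0188
grasp_force: 68.8
```

```bash
python3 - <<'E'
from h import *
o=env.get_obs();print(o['position'],o['tool_rot'],o['grip_width'],o['grasp_force'])
a=env.capture('top')['img'][210:380,380:520];b=env.capture('scene')['img'][100:320,70:270]
f=lambda i:cv2.resize(i,(int(i.shape[1]*430/i.shape[0]),430),interpolation=cv2.INTER_CUBIC)
cv2.imwrite('pics/b6.png',np.hstack([f(a),f(b)])[...,::-1])
E
```

```text
[ 0.48714169 -0.32198189  0.11254479] [-2.53691198e-01 -3.13071688e+00 -1.16383971e-03] 0.018783842210173783 68.76957893371582
```

View pics/b6.png

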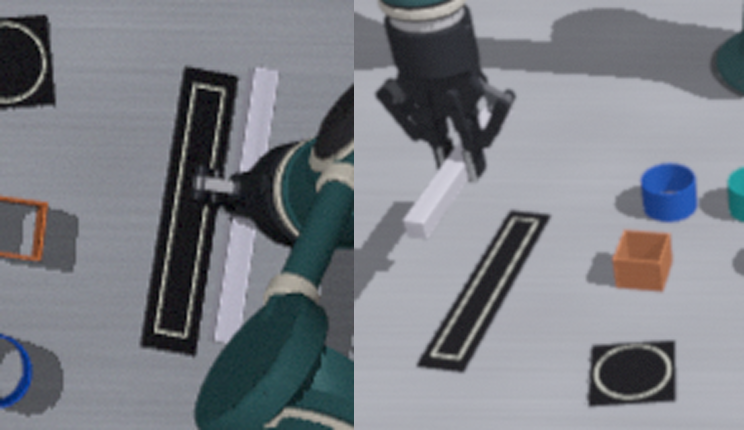

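The bar is over the mat, parallel to it. I lower it to about 1 cm above and check the alignment.

Call:
servo_tool(
  deltas=[
    [0, 0, 0, 0, 0, 1, 0.5],
    [0, 0, 0, 0, 0, 3, 0.5],
    [0, 0, 0, 0, 0, 5.5, 0.5],
    [0, 0, 0, 0, 0, 8, 0.5],
    [0, 0, 0, 0, 0, 10.5, 0.5],
    [0, 0, 0, 0, 0, 12.5, 0.5],
    [0, 0, 0, 0, 0, 13.3, 0.5],
    [0, 0, 0, 0, 0, 13.5, 0.5],
    [0, 0, 0, 0, 0, 13.5, 0.5],
  ],
)

```text
t: 13.85
position: [0.4883, -0.3234, -0.0215]
tool_rot: [0.254, 3.13, -0.001]
wrist_force: [-0.7, -0.5, -3.9]
grip_width: 0.0189
grasp_force: 68.8
```

```bash
python3 - <<'E'
from h import *
np.set_printoptions(precision=4,suppress=True)
c=env.capture('top'); V=c['img'].astype(int).min(2); o=env.get_obs(); z=.0602+o['position'][2]-.0033; print(o['position'],z)
m=((V>175)).astype(np.uint8); m[:,:430]=0;m[:,500:]=0;m[:225]=0;m[365:]=0
n,l,st,ce=cv2.connectedComponentsWithStats(m)
w=np.vstack([[at(c,p[::-1],z)[:2] for p in np.argwhere(l==i)] for i in range(1,n) if st[i][4]>120]).astype(np.float32)
print(st[st[:,4]>120]); r=cv2.minAreaRect(w*1000);print(r,np.degrees(np.arctan2(*np.linalg.svd(w-w.mean(0),full_matrices=False)[2][0][::-1])))
E
```

```text
[ 0.4885 -0.3235 -0.0212] 0.035687394578222446
[[     0      0    640    480 306717]
 [   457    245     13     35    199]
 [   447    298     14     41    278]]
((488.4081726074219, -321.8909912109375), (18.11985206604004, 214.21661376953125), 80.60328674316406) 170.53127
```

Call:
servo_tool(
  deltas=[
    [0, 0, 0, 0, 0, 0.4, 0.5],
    [0, 0, 0, 0, 0, 0.8, 0.5],
    [0, 0, 0, 0, 0, 1.0, 0.5],
    [0, 0, 0, 0, 0, 1.1, 0.5],
    [0, 0, 0, 0, 0, 1.1, 0.5],
  ],
)

```text
t: 14.52
position: [0.4885, -0.3236, -0.0273]
tool_rot: [0.254, 3.131, -0.001]
wrist_force: [-11.2, 8.7, 33.9]
grip_width: 0.0187
grasp_force: 90.2
```

The fingertips, which stand below the bar's underside, have met the mat, which puts the true tip about 31 mm above the reported z. The bar is now about 5 mm above the mat. I relieve the load and release, which lets it down within the limit.

Call:
servo_tool(
  deltas=[
    [0, 0, 0, 0, 0, -0.3, 0.5],
    [0, 0, 0, 0, 0, -0.4, 0.5],
    [0, 0, 0, 0, 0, -0.4, 2],
    [0, 0, 0, 0, 0, -0.4, 2.5],
    [0, 0, 0, 0, 0, -0.4, 3],
    [0, 0, 0, 0, 0, -0.4, 4],
    [0, 0, 0, 0, 0, -0.4, 4.5],
    [0, 0, 0, 0, 0, -0.4, 4.5],
  ],
  squeeze=40,
)

```text
t: 15.52
position: [0.4874, -0.3226, -0.0296]
tool_rot: [-0.254, -3.131, -0.001]
wrist_force: [-0.1, -1.0, 0.4]
grip_width: 0.045
grasp_force: 0.1
```

Call:
servo_tool(
  deltas=[
    [0, 0, 0, 0, 0, -1, 4.5],
    [0, 0, 0, 0, 0, -3, 5],
    [0, 0, 0, 0, 0, -7, 8.54],
    [0, 0, 0, 0, 0, -11, 8.54],
    [0, 0, 0, 0, 0, -14, 8.54],
  ],
)

```text
t: 16.15
position: [0.4887, -0.3236, 0.1148]
tool_rot: [0.254, 3.128, -0.003]
wrist_force: [0.2, -0.4, 0.5]
grip_width: 0.0856
grasp_force: 0.0
```

Call:
servo_tool(
  deltas=[
    [0, 0, -1, 1.2, 4, 0, 8.54],
    [0, 0, -2, 2.4, 8, 0, 8.54],
    [0, 0, -3, 3.7, 12, 0, 8.54],
    [0, 0, -3.9, 4.9, 15.9, 0, 8.54],
    [0, 0, -3.9, 4.9, 15.9, 0, 8.54],
    [0, 0, -3.9, 4.9, 15.9, 0, 8.54],
  ],
)

```text
t: 16.9
position: [0.4657, -0.1586, 0.1121]
tool_rot: [0.146, 3.136, -0.002]
wrist_force: [0.9, -0.6, 0.3]
grip_width: 0.0855
grasp_force: 0.0
```

```bash
cat > go.py <<'E'
from h import *
np.set_printoptions(precision=4,suppress=True)
def go(x,y,yaw,s=''):
    o=env.get_obs();M=R.from_rotvec(o['tool_rot']).as_matrix();p=o['position'];d=M.T@(np.array([x,y,p[2]])-p)
    cur=np.degrees(np.arctan2(-M[1,0],-M[0,0])); print(s,'pos',p,'yaw',cur,'-> turn z %.1f'%(cur-yaw),'shift cm',d*100)
def barpose(c,z=.024):
    V=c['img'].astype(int).min(2);m=((V>175)).astype(np.uint8); m[:,:430]=0;m[:,500:]=0;m[:225]=0;m[365:]=0
    n,l,st,ce=cv2.connectedComponentsWithStats(m);w=np.vstack([[at(c,p[::-1],z)[:2] for p in np.argwhere(l==i)] for i in range(1,n) if st[i][4]>80]).astype(np.float32)
    print('bar',cv2.minAreaRect(w*1000))
E
python3 - <<'E'
from go import *
from fit import *
c=env.capture('top');save(c,'t7.png'); barpose(c); go(.466,-.1585,-5.5)
E
```

```text
bar ((565.9689331054688, -329.8984680175781), (9.033878326416016, 58.427032470703125), 79.5585708618164)
 pos [ 0.4657 -0.159   0.1119] yaw -5.393401974891079 -> turn z 0.1 shift cm [-0.0285  0.0503  0.    ]
```

View pics/t7.png

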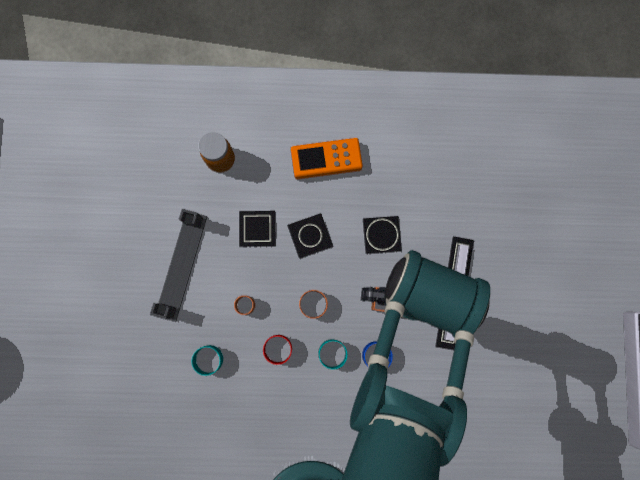

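The bar lies on its mat, partly hidden by the arm, and the gripper is over the square frame. I go down and grip.

Call:
servo_tool(
  deltas=[
    [0, 0, 0, 0, 0, 3, 8.54],
    [0, 0, 0, 0, 0, 7, 8.54],
    [0, 0, 0, 0, 0, 10.5, 8.54],
    [0, 0, 0, 0, 0, 13, 8.54],
    [0, 0, 0, 0, 0, 13.8, 8.54],
    [0, 0, 0, 0, 0, 13.8, 8.54],
  ],
)

```text
t: 17.7
position: [0.465, -0.1588, -0.0272]
tool_rot: [-0.149, -3.138, -0.0]
wrist_force: [0.3, 0.1, -0.3]
grip_width: 0.0856
grasp_force: 0.0
```

Call:
servo_tool(
  deltas=[
    [0, 0, 0, 0, 0, 0, 6.5],
    [0, 0, 0, 0, 0, 0, 5.8],
    [0, 0, 0, 0, 0, 0, 5.4],
    [0, 0, 0, 0, 0, 0, 5],
    [0, 0, 0, 0, 0, 0, 4.5],
    [0, 0, 0, 0, 0, 0, 4.5],
    [0, 0, 0, 0, 0, 0, 4.5],
  ],
  squeeze=40,
)

```text
t: 18.58
position: [0.4657, -0.1583, -0.0263]
tool_rot: [0.147, 3.137, -0.001]
wrist_force: [-1.1, 0.8, 6.2]
grip_width: 0.0516
grasp_force: 42.1
```

Call:
servo_tool(
  deltas=[
    [0, 0, 0, 0, 0, -1, 4.5],
    [0, 0, 0, 0, 0, -3, 4.5],
    [0, 0, 0, 0, 0, -6, 4.5],
    [0, 0, 0, 0, 0, -9, 4.5],
    [0, 0, 0, 0, 0, -10, 4.5],
    [0, 0, 0, 0, 0, -10, 4.5],
  ],
)

```text
t: 19.32
position: [0.4652, -0.1582, 0.0732]
tool_rot: [0.147, 3.137, -0.001]
wrist_force: [-0.1, -0.5, -1.2]
grip_width: 0.0515
grasp_force: 41.7
```

Call:
servo_tool(
  deltas=[
    [0, 0, -0.5, -0.8, 2, 0, 4.5],
    [0, 0, -1.5, -2.5, 6, 0, 4.5],
    [0, 0, -2.5, -4.5, 10.5, 0, 4.5],
    [0, 0, -3.5, -6.5, 15.2, 0, 4.5],
    [0, 0, -4.5, -8.5, 20, 0, 4.5],
    [0, 0, -5.5, -10.5, 24.7, 0, 4.5],
    [0, 0, -6.5, -12.3, 29, 0, 4.5],
    [0, 0, -7.1, -13.2, 30.9, 0, 4.5],
    [0, 0, -7.1, -13.2, 30.9, 0, 4.5],
    [0, 0, -7.1, -13.2, 30.9, 0, 4.5],
  ],
)

```text
t: 20.58
position: [0.6239, 0.136, 0.0716]
tool_rot: [0.046, -3.139, 0.002]
wrist_force: [-0.4, 1.1, -0.7]
grip_width: 0.0517
grasp_force: 41.9
```

```bash
python3 - <<'E'
from go import *
c=env.capture('top'); barpose(c); go(.626,.1365,1.7)
s=env.capture('scene')['img'][60:320,230:510]
cv2.imwrite('pics/s8.png',cv2.resize(s,(560,520),interpolation=cv2.INTER_CUBIC)[...,::-1])
E
```

```text
bar ((488.03497314453125, -322.16448974609375), (18.842166900634766, 217.66265869140625), 80.8253402709961)
 pos [0.6241 0.1358 0.0719] yaw 1.6530389490951674 -> turn z -0.0 shift cm [-0.1911  0.0693 -0.0004]
```

View pics/s8.png

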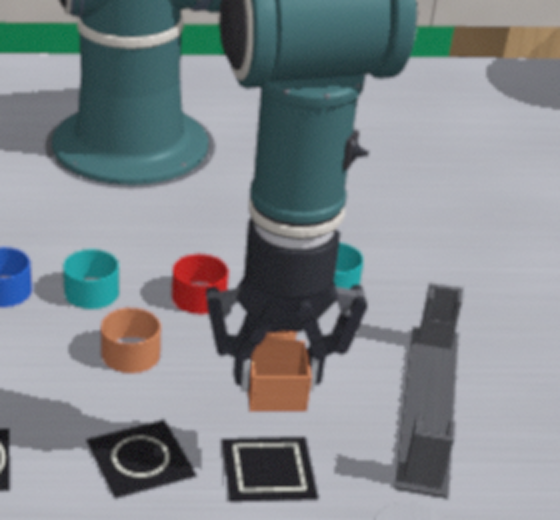

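The bar's pose is confirmed, within 2 mm of its outline centre. The frame hangs level over its mat, so I lower it.

Call:
servo_tool(
  deltas=[
    [0, 0, 0, -0.1, 0, 2, 4.5],
    [0, 0, 0, -0.2, 0.1, 5, 4.5],
    [0, 0, 0, -0.2, 0.1, 7.5, 4.5],
    [0, 0, 0, -0.2, 0.1, 8.6, 4.5],
    [0, 0, 0, -0.2, 0.1, 9.0, 4.5],
    [0, 0, 0, -0.2, 0.1, 9.3, 4.5],
    [0, 0, 0, -0.2, 0.1, 9.4, 4.5],
    [0, 0, 0, -0.2, 0.1, 9.4, 4.5],
  ],
)

```text
t: 21.68
position: [0.6279, 0.1384, -0.0204]
tool_rot: [-0.047, 3.14, 0.0]
wrist_force: [-0.6, -0.6, -0.3]
grip_width: 0.0518
grasp_force: 41.9
```

Call:
servo_tool(
  deltas=[
    [0, 0, 0, 0.1, -0.1, 0.1, 4.5],
    [0, 0, 0, 0.1, -0.1, 0.2, 4.5],
    [0, 0, 0, 0.1, -0.1, 0.2, 4.5],
  ],
)

```text
t: 22.05
position: [0.6265, 0.1372, -0.0222]
tool_rot: [-0.047, 3.141, -0.0]
wrist_force: [-3.2, -0.5, 5.2]
grip_width: 0.0519
grasp_force: 42.4
```

Contact. I release and go up.

Call:
servo_tool(
  deltas=[
    [0, 0, 0, 0, 0, 0, 5.6],
    [0, 0, 0, 0, 0, 0, 6.2],
    [0, 0, 0, 0, 0, 0, 7],
    [0, 0, 0, 0, 0, 0, 8.54],
    [0, 0, 0, 0, 0, 0, 8.54],
  ],
)

```text
t: 22.68
position: [0.6263, 0.1372, -0.0233]
tool_rot: [0.047, -3.141, -0.0]
wrist_force: [0.4, -0.3, -0.0]
grip_width: 0.0853
grasp_force: 0.0
```

Call:
servo_tool(
  deltas=[
    [0, 0, 0, 0, 0, -1, 8.54],
    [0, 0, 0, 0, 0, -4, 8.54],
    [0, 0, 0, 0, 0, -8, 8.54],
    [0, 0, 0, 0, 0, -11, 8.54],
    [0, 0, 0, 0, 0, -11, 8.54],
  ],
)

```text
t: 23.3
position: [0.6295, 0.1378, 0.0914]
tool_rot: [-0.047, 3.133, 0.002]
wrist_force: [1.2, -0.3, -0.2]
grip_width: 0.0853
grasp_force: 0.0
```

```bash
python3 - <<'E'
from go import *
go(.4485,.158,1.7)
E
```

```text
pos [0.6295 0.1378 0.0914] yaw 1.720204027728768 -> turn z 0.0 shift cm [18.0307  2.5612 -0.1392]
```

Call:
servo_tool(
  deltas=[
    [0, 0, 0, 4, 0.6, 0, 8.54],
    [0, 0, 0, 9, 1.3, 0, 8.54],
    [0, 0, 0, 14, 2, 0, 8.54],
    [0, 0, 0, 17.8, 2.6, 0, 8.54],
    [0, 0, 0, 17.8, 2.6, 0, 8.54],
    [0, 0, 0, 17.8, 2.6, 0, 8.54],
    [0, 0, 0, 17.8, 2.6, 0, 8.54],
  ],
)

```text
t: 24.18
position: [0.4489, 0.1579, 0.0869]
tool_rot: [-0.046, 3.14, 0.0]
wrist_force: [-0.7, 0.2, -0.3]
grip_width: 0.0854
grasp_force: 0.0
```

```bash
python3 - <<'E'
from go import *
from fit import *
go(.4485,.158,1.7); c=env.capture('scene'); print(fit([c],*OBJ['square_frame'][:1],('s',.052,.052,.004,.044),(.626,.1365,.03)))
E
```

```text
pos [0.4489 0.1579 0.0869] yaw 1.6937610507044072 -> turn z -0.0 shift cm [ 0.0383  0.0138 -0.    ]
(array([0.6276, 0.1376, 0.0312]), np.float64(0.06436963028037945))
```

The square frame is placed well, about 2 mm off with yaw matching. Next is the narrow ring.

Call:
servo_tool(
  deltas=[
    [0, 0, 0, 0, 0, 3, 8.54],
    [0, 0, 0, 0, 0, 7, 8.54],
    [0, 0, 0, 0, 0, 10, 8.54],
    [0, 0, 0, 0, 0, 11.3, 8.54],
    [0, 0, 0, 0, 0, 11.3, 8.54],
    [0, 0, 0, 0, 0, 11.3, 8.54],
  ],
)

```text
t: 24.98
position: [0.4491, 0.1582, -0.0251]
tool_rot: [-0.047, 3.139, 0.001]
wrist_force: [-1.4, -0.4, 0.9]
grip_width: 0.0853
grasp_force: 0.0
```

Call:
servo_tool(
  deltas=[
    [0, 0, 0, 0, 0, 0, 6],
    [0, 0, 0, 0, 0, 0, 5],
    [0, 0, 0, 0, 0, 0, 4.6],
    [0, 0, 0, 0, 0, 0, 4.2],
    [0, 0, 0, 0, 0, 0, 3.8],
    [0, 0, 0, 0, 0, 0, 3.8],
    [0, 0, 0, 0, 0, 0, 3.8],
  ],
  squeeze=40,
)

```text
t: 25.85
position: [0.4479, 0.158, -0.0255]
tool_rot: [-0.047, 3.141, 0.0]
wrist_force: [-1.7, -1.4, 5.8]
grip_width: 0.0434
grasp_force: 40.1
```

Call:
servo_tool(
  deltas=[
    [0, 0, 0, 0, 0, -1, 3.8],
    [0, 0, 0, 0, 0, -3, 3.8],
    [0, 0, 0, 0, 0, -6, 3.8],
    [0, 0, 0, 0, 0, -9, 3.8],
    [0, 0, 0, 0, 0, -10, 3.8],
    [0, 0, 0, 0, 0, -10, 3.8],
    [0, 0, 0, 0, 0, -10, 3.8],
  ],
)

```text
t: 26.72
position: [0.4465, 0.1575, 0.0725]
tool_rot: [0.047, -3.139, 0.001]
wrist_force: [-0.3, -0.5, -0.1]
grip_width: 0.0436
grasp_force: 40.7
```

```bash
python3 - <<'E'
from go import *
from fit import *
go(.6125,.0135,1.7)
o=env.get_obs();p=o['position'];z=p[2]+.0265
cs=[env.capture(n) for n in('top','scene')]
for c in cs:
    try: print(fit([c],'copper',('c',.044,0,z,z+.04),(p[0],p[1],0)))
    except Exception as e: print(e)
E
```

```text
pos [0.4465 0.1575 0.0725] yaw 1.7202123912346312 -> turn z 0.0 shift cm [-16.1625 -14.8954  -0.0262]
(array([0.4465, 0.1575, 0.    ]), np.float64(1.0))
(array([0.4476, 0.1589, 0.0504]), np.float64(0.07476786435203875))
```

Call:
servo_tool(
  deltas=[
    [0, 0, 0, -1.2, -1, 0, 3.8],
    [0, 0, 0, -3.5, -3.2, 0, 3.8],
    [0, 0, 0, -6.5, -6, 0, 3.8],
    [0, 0, 0, -10, -9, 0, 3.8],
    [0, 0, 0, -13, -12, 0, 3.8],
    [0, 0, 0, -15.5, -14.2, 0, 3.8],
    [0, 0, 0, -16.3, -14.9, 0, 3.8],
    [0, 0, 0, -16.3, -14.9, 0, 3.8],
    [0, 0, 0, -16.3, -14.9, 0, 3.8],
  ],
)

```text
t: 27.95
position: [0.6139, 0.0144, 0.0733]
tool_rot: [0.048, -3.14, -0.0]
wrist_force: [-0.8, -0.3, -0.1]
grip_width: 0.0432
grasp_force: 40.8
```

Call:
servo_tool(
  deltas=[
    [0, 0, 0, 0, 0, 2, 3.8],
    [0, 0, 0, 0, 0, 5, 3.8],
    [0, 0, 0, 0, 0, 7.5, 3.8],
    [0, 0, 0, 0, 0, 8.6, 3.8],
    [0, 0, 0, 0, 0, 9.0, 3.8],
    [0, 0, 0, 0, 0, 9.3, 3.8],
    [0, 0, 0, 0, 0, 9.3, 3.8],
  ],
)

```text
t: 28.82
position: [0.6157, 0.0138, -0.0185]
tool_rot: [-0.047, 3.14, -0.0]
wrist_force: [-1.1, -0.2, -0.1]
grip_width: 0.0436
grasp_force: 40.8
```

Call:
servo_tool(
  deltas=[
    [0, 0, 0, 0.1, 0, 0.1, 3.8],
    [0, 0, 0, 0.2, 0, 0.2, 3.8],
    [0, 0, 0, 0.2, 0, 0.3, 3.8],
    [0, 0, 0, 0.2, 0, 0.3, 3.8],
  ],
)

```text
t: 29.32
position: [0.6131, 0.0137, -0.0214]
tool_rot: [-0.047, 3.141, -0.0]
wrist_force: [-3.6, 0.0, 5.3]
grip_width: 0.0438
grasp_force: 41.2
```

Contact again. I release, go up and move over to the wide ring at (0.454, 0.004).

Call:
servo_tool(
  deltas=[
    [0, 0, 0, 0, 0, 0, 4.8],
    [0, 0, 0, 0, 0, 0, 5.5],
    [0, 0, 0, 0, 0, 0, 7],
    [0, 0, 0, 0, 0, 0, 8.54],
    [0, 0, 0, 0, 0, 0, 8.54],
  ],
)

```text
t: 29.95
position: [0.613, 0.0138, -0.0223]
tool_rot: [0.047, -3.141, 0.0]
wrist_force: [0.1, 0.4, 0.3]
grip_width: 0.0854
grasp_force: 0.0
```

Call:
servo_tool(
  deltas=[
    [0, 0, 0, 0, 0, -1, 8.54],
    [0, 0, 0, 0, 0, -4, 8.54],
    [0, 0, 0, 0, 0, -8, 8.54],
    [0, 0, 0, 0, 0, -11, 8.54],
    [0, 0, 0, 4, -0.3, -11, 8.54],
    [0, 0, 0, 9, -0.6, -11, 8.54],
    [0, 0, 0, 13.5, -0.9, -11, 8.54],
    [0, 0, 0, 16, -0.5, -11, 8.54],
    [0, 0, 0, 16, -0.5, -11, 8.54],
    [0, 0, 0, 16, -0.5, -11, 8.54],
  ],
)

```text
t: 31.2
position: [0.4547, 0.0039, 0.0888]
tool_rot: [-0.047, 3.139, -0.0]
wrist_force: [-0.0, -0.2, 0.7]
grip_width: 0.0855
grasp_force: 0.0
```

```bash
python3 - <<'E'
from go import *
from fit import *
go(.4538,.0037,1.7)
cs=[env.capture(n) for n in('top','scene')]
for c in cs: print(fit([c],'copper',('c',.044,0,.004,.044),(.6125,.0135,0)))
print(fit(cs[1:],'copper',('c',.064,0,0,.04),(.4538,.0037,0)))
E
```

```text
pos [0.4547 0.0039 0.0888] yaw 1.725107963768624 -> turn z 0.0 shift cm [ 0.0902 -0.0167 -0.0002]
(array([0.6156, 0.0136, 0.0311]), np.float64(0.04250189740613419))
(array([0.6138, 0.0147, 0.0199]), np.float64(0.07567160313610999))
(array([0.4518, 0.0039, 0.084 ]), np.float64(0.07989947117650142))
```

Call:
servo_tool(
  deltas=[
    [0, 0, 0, 0.1, 0, 3, 8.54],
    [0, 0, 0, 0.1, 0, 6, 8.54],
    [0, 0, 0, 0.1, 0, 9, 8.54],
    [0, 0, 0, 0.1, 0, 11, 8.54],
    [0, 0, 0, 0.1, 0, 11.6, 8.54],
    [0, 0, 0, 0.1, 0, 11.6, 8.54],
    [0, 0, 0, 0.1, 0, 11.6, 8.54],
  ],
)

```text
t: 32.17
position: [0.4535, 0.0039, -0.0273]
tool_rot: [-0.047, 3.139, -0.0]
wrist_force: [-0.3, 0.5, 0.4]
grip_width: 0.0857
grasp_force: 0.0
```

Call:
servo_tool(
  deltas=[
    [0, 0, 0, 0, 0, 0, 7.5],
    [0, 0, 0, 0, 0, 0, 7],
    [0, 0, 0, 0, 0, 0, 6.6],
    [0, 0, 0, 0, 0, 0, 6.2],
    [0, 0, 0, 0, 0, 0, 5.8],
    [0, 0, 0, 0, 0, 0, 5.8],
    [0, 0, 0, 0, 0, 0, 5.8],
  ],
  squeeze=40,
)

```text
t: 33.05
position: [0.4525, 0.004, -0.0274]
tool_rot: [-0.047, 3.141, 0.0]
wrist_force: [-2.0, -0.1, 6.3]
grip_width: 0.0639
grasp_force: 42.9
```

Call:
servo_tool(
  deltas=[
    [0, 0, 0, 0, 0, -1, 5.8],
    [0, 0, 0, 0, 0, -3, 5.8],
    [0, 0, 0, 0, 0, -6, 5.8],
    [0, 0, 0, 0, 0, -9, 5.8],
    [0, 0, 0, 0, 0, -10, 5.8],
    [0, 0, 0, 0, 0, -10, 5.8],
    [0, 0, 0, 0, 0, -10, 5.8],
  ],
)

```text
t: 33.92
position: [0.451, 0.004, 0.0705]
tool_rot: [0.047, -3.139, -0.0]
wrist_force: [-0.0, -0.8, -1.8]
grip_width: 0.0641
grasp_force: 44.3
```

```bash
python3 - <<'E'
from go import *
from fit import *
go(.6183,-.1535,1.7)
o=env.get_obs();p=o['position'];z=p[2]+.0275; print(fit([env.capture('scene')],'copper',('c',.064,0,z,z+.04),(p[0],p[1],0)))
E
```

```text
pos [0.451  0.004  0.0705] yaw 1.7201384635474861 -> turn z 0.0 shift cm [-16.2529 -16.243   -0.0412]
(array([0.4513, 0.0048, 0.0331]), np.float64(0.06663699370509313))
```

Call:
servo_tool(
  deltas=[
    [0, 0, 0, -1.2, -1.2, 0, 5.8],
    [0, 0, 0, -3.5, -3.5, 0, 5.8],
    [0, 0, 0, -6.5, -6.5, 0, 5.8],
    [0, 0, 0, -10, -10, 0, 5.8],
    [0, 0, 0, -13, -13, 0, 5.8],
    [0, 0, 0, -15.3, -15.4, 0, 5.8],
    [0, 0, 0, -16.1, -16.2, 0, 5.8],
    [0, 0, 0, -16.1, -16.2, 0, 5.8],
    [0, 0, 0, -16.1, -16.2, 0, 5.8],
  ],
)

```text
t: 35.1
position: [0.6169, -0.1524, 0.0711]
tool_rot: [0.048, -3.139, -0.001]
wrist_force: [0.6, 0.1, -1.7]
grip_width: 0.0639
grasp_force: 44.4
```

Call:
servo_tool(
  deltas=[
    [0, 0, 0, 0, 0, 2, 5.8],
    [0, 0, 0, 0, 0, 5, 5.8],
    [0, 0, 0, 0, 0, 7.5, 5.8],
    [0, 0, 0, 0, 0, 8.6, 5.8],
    [0, 0, 0, 0, 0, 9.0, 5.8],
    [0, 0, 0, 0, 0, 9.2, 5.8],
    [0, 0, 0, 0, 0, 9.2, 5.8],
  ],
)

```text
t: 35.98
position: [0.6188, -0.1534, -0.0193]
tool_rot: [-0.047, 3.14, -0.001]
wrist_force: [-0.2, -0.3, -1.1]
grip_width: 0.0636
grasp_force: 44.4
```

Call:
servo_tool(
  deltas=[
    [0, 0, 0, 0, 0, 0.2, 5.8],
    [0, 0, 0, 0, 0, 0.3, 5.8],
    [0, 0, 0, 0, 0, 0.4, 5.8],
    [0, 0, 0, 0, 0, 0.4, 5.8],
  ],
)

```text
t: 36.48
position: [0.6182, -0.1533, -0.0234]
tool_rot: [-0.047, 3.141, -0.0]
wrist_force: [-2.5, 0.8, 4.5]
grip_width: 0.0636
grasp_force: 44.8
```

The ring is set down. I release, lift and check.

Call:
servo_tool(
  deltas=[
    [0, 0, 0, 0, 0, 0, 6.8],
    [0, 0, 0, 0, 0, 0, 7.5],
    [0, 0, 0, 0, 0, 0, 8.54],
    [0, 0, 0, 0, 0, 0, 8.54],
    [0, 0, 0, 0, 0, 0, 8.54],
  ],
)

```text
t: 37.1
position: [0.618, -0.1532, -0.0243]
tool_rot: [0.047, -3.141, -0.0]
wrist_force: [-0.1, 0.1, 0.0]
grip_width: 0.0856
grasp_force: 0.0
```

Call:
servo_tool(
  deltas=[
    [0, 0, 0, 0, 0, -1, 8.54],
    [0, 0, 0, 0, 0, -4, 8.54],
    [0, 0, 0, 0, 0, -8, 8.54],
    [0, 0, 0, 0, 0, -12, 8.54],
    [0, 0, 0, 4, 2, -16, 8.54],
    [0, 0, 0, 9, 5, -20, 8.54],
    [0, 0, 0, 13, 9, -22, 8.54],
    [0, 0, 0, 17, 13, -22, 8.54],
    [0, 0, 0, 17, 13, -22, 8.54],
    [0, 0, 0, 17, 13, -22, 8.54],
  ],
)

```text
t: 38.35
position: [0.4448, -0.0285, 0.1967]
tool_rot: [-0.048, 3.139, -0.001]
wrist_force: [-0.6, 0.9, -0.4]
grip_width: 0.0853
grasp_force: 0.0
```

```bash
python3 - <<'E'
from go import *
from fit import *
cs=[env.capture(n) for n in('top','scene')]; barpose(cs[0])
for n,s,p in(('narrow',('c',.044,0,.004,.044),(.6125,.0135,0)),('wide',('c',.064,0,.004,.044),(.6183,-.1535,0)),('square',('s',.052,.052,.004,.044),(.626,.1365,.03))):
    print(n,[fit([c],'copper',s,p) for c in cs])
save(cs[0],'end.png'); cv2.imwrite('pics/end.png',np.vstack([cs[0]['img'][150:380,120:520],cs[1]['img'][130:410,80:480]])[...,::-1])
E
```

```text
bar ((494.71942138671875, -323.1764831542969), (18.084928512573242, 201.25071716308594), 80.83223724365234)
narrow [(array([0.6154, 0.0136, 0.1601]), np.float64(0.041458121096691336)), (array([0.6137, 0.0147, 0.1389]), np.float64(0.07568127265025648))]
wide [(array([ 0.621 , -0.154 ,  0.0335]), np.float64(0.03247071875066665)), (array([ 0.6196, -0.1532,  0.1226]), np.float64(0.052631578947368474))]
square [(array([0.6289, 0.1383, 0.0202]), np.float64(0.023264456667162148)), (array([0.6255, 0.138 , 0.0611]), np.float64(0.06784071921808688))]
```

View pics/end.png

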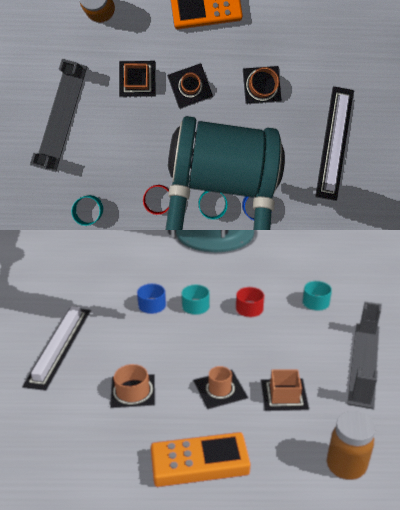

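All three forms stand in their outlines and the bar lies inside its rectangle; the thermometer and jar are where they were. I hand the job in.

```bash
python3 -c "
from workcell import env
print(env.finish_job())"
```

```text
the job is handed in; nothing more can be done
None
```

The job is handed in at about 38 s, with each form and the bar measured within about 4 mm of its outline centre; no verdict came back, and the bar settled about 5 mm onto its mat because the fingertips touched first.

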